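Seat a spindle in a V-block and set its clamp screw

ROBOT

A 6-joint arm with a two-finger parallel gripper is mounted at the origin on a cart in front of the work surface, level with it; the furniture and walls round the work are solid. World frame = base frame: x ahead of the robot, y to its left, z up, the work surface at z = 0. Lengths are in m, angles in rad, forces in N, time in s.
With the tool pointing down it reaches from about 0.3 to 0.775 m from the base axis. Payload 14.6 kg.
Tool frame: the origin (TCP) lies midway between the tips of the shut fingers; the grasp point (between the pads) lies 19 mm behind it; z points along the fingers, y is the line along which they close (so a half turn about z gives the same grasp; the last joint's range is limited). The gripper opens to 85 mm and grips with 20 to 120 N. Pads are 22 mm wide; open, the fingers measure 114 mm over their backs; the gripper's body (76 mm by 85 mm) begins 54 mm behind the grasp point. The pads swing forward as they close: fully open they stand 13 mm farther back than shut.
Start: joints at [-1.222, 0.3, 1.521, -0, 1.321, -0.067], TCP at [0.222, -0.503, 0.231] pointing down, gripper open.
Joint ranges: [-3.03, 3.03], [-0.79, 2.21], [0.23, 2.52], [-1.04, 4.18], [0, 3.07], [-2.55, 2.55]. Speed limits (rad/s): [2.22, 2.22, 2.57, 3.14, 3.14, 3.14].

INTERFACE

Orientations are given as a unit quaternion [w, x, y, z].
In Python, from cell import ctrl, optics gives the robot as it stands.
- The arm moves only by the tool send_rows, never from a script. Its argument "commands" is a list of rows, each an object with "jaw": the finger opening in mm, from 0 to 85.4; "slide": the shift along the tool's x, y, z in units of 50 mm (1.0 is 50 mm), a list of three; "turn": the turn about the tool's z in units of 8 degrees (1.0 is 8 degrees). A call has 1 to 12 rows; each row is the pose to reach, as a shift and turn from the pose commanded when the call began, along the tool's axes at that moment; what a row does not reach only later rows make up. A row lasts 1/10 s, in which the tool goes at most 50 mm and 8.59 degrees, less where a joint would pass 70% of its speed; a pose out of reach is approached as far as the arm can. A call with a gripper value outside its range is refused whole. The fingers move at their own pace and stop on an object; the grip force is fixed at half the most. Time passes only in rows, so rows that repeat a pose let the fingers close. It gives the time, the measured TCP pose, the force, the opening and the grip force at its end, in the units of the state.
- ctrl.get_obs(): the state, without advancing time (a new reading comes with each control period).
- optics.camera(name): name is "scene" or "top" or "wrist"; returns the picture (400x640x3 uint8, red, green, blue); there is no depth.
- optics.camera_model(name): a dict with "fx", "fy", "cx", "cy" (pixels), "rvec" (rotation vector, rad) and "tvec" (3), from world to camera coordinates, as OpenCV has them; the wrist camera has in their place "mount" (4x4, takes a point from camera to tool coordinates, whose origin is the TCP and whose axes are the flange's). Camera axes: x right, y down, z forward; pixel columns grow to the right and rows downward; lengths in m; the calibration is good to about 2 mm. The wrist camera is an equidistant fisheye: a pixel r from the principal point sees the ray r / f radians off the axis. A picture is of the moment at which its call begins: read the wrist's pose just before it. camera_model takes no time and is no camera call.
- ctrl.hand_in(): hands the job in; it is judged then, once.
The state is a dict: "time_s": time; "joints": joint angles; "dq": joint speeds; "joint_efforts": joint torques, N m; "tool_pos": TCP position; "ee_rot": TCP orientation; "force": force on the tool from outside, world axes, zero at the start; "ft_torque": the same for the moment, N m; "finger_gap": finger opening in m; "grasp_force": force on a finger pad.
Only numpy, scipy, OpenCV 4.12 (cv2) and the standard library are available. Lean on these libraries where they do the work, as an engineer would, in place of code of your own. Each camera call takes 0.05 s, during which the arm holds its last target. There are 200 camera calls.

TASK

Set up the stepped spindle in the V-block for a run-out check: slide it along the V until its far end is home against the end stop. Then turn the clamp's thumbscrew clockwise until it bottoms on the spindle, just finger-tight so that the stirrup is not wrenched round in the block, and back it off a quarter of a turn so that the spindle is kept in but can still be turned by hand. Leave the other things on the bench where they are.

Things in the scene. Friction and masses are not known exactly. Their poses are not given: they have to be found in the camera images.
- vblock: Fixed steel V-block, 80 mm long (x), 62 wide (y), 46 high, with a 90 degree V-groove open upward along x. Origin under its middle on the bench top; x runs along the V away from the robot to the end stop, z up. The end stop is a dark plate 8 mm thick, 44 wide and 56 high on the far (+x) end face, with a brass button on the spindle's axis whose face is at x = +36 mm.
- clamp: Dark stirrup clamp over the block's middle, 18 mm along x and 80 along y: legs beside the block, cross bar 72 to 84 mm above the bench, with a plain round 22 mm bush up to 88 mm for the thumbscrew. Axes as the block's; origin under its middle. Hooked into the block's side grooves, it is sprung: once the screw is bottomed, turning on twists it about z, 0.33 rad per N m, and it springs back.
- spindle: Loose turned steel spindle, 110 mm long, about 0.4 kg, lying in the V along x: ground body 24 mm in diameter, 88 long at the far (+x) end; stub 16 mm in diameter, 22 long at the near (-x) end, jutting out towards the robot. Origin on its axis at mid-length, 37 mm above the bench. It starts 10 to 22 mm short of the end stop and slides with 3 to 10 N.
- stub_end (a point): Centre of the flat near end face of the spindle's 16 mm stub, on its axis, 55 mm from the spindle's origin, 37 mm above the bench. With the spindle home this face is 74 mm from the block's middle, 34 mm out from the block's near face.
- thumbscrew: Upright steel thumbscrew with a flat spade wing 34 mm wide (x), 9 thick (y), 30 high; origin at the wing's middle on the screw's axis, z up. Half a turn looks the same. Clockwise from above screws down, 4 mm a turn. Starts 0.14 to 0.64 turns above its bottom, which lies at any wing angle: feel for it. It runs with 0.04 N m and stays where left; finger-tight at the bottom is 0.1 to 0.3 N m.
- bearing: Bystander: loose ball bearing, 52 mm in diameter, 15 high, lying flat beside the block. Origin under its middle.
- bushing: Bystander: loose bronze bushing, 36 mm in diameter, 30 high, standing beside the block. Origin under its middle.
- brush: Bystander: loose flat cleaning brush, 181 mm long (y), 32 wide, 12 high. Origin under its middle.
- caliper: Bystander: loose digital caliper, 225 mm long (y), 71 wide, lying flat. Origin under its middle.
- dial_stand: Bystander: fixed dial indicator on a magnetic stand, parked to the left of the work, 46 by 52 mm at its foot, 180 mm high, its dial reaching 85 mm out towards -x. Origin under its foot.
Mind the look-alikes: they are no part of the job. Leave any turquoise look-alike of the vblock alone.

How it is judged:
On the way, in this order (a step that is already met when the one before it is completed fails the run):
1. the spindle is home against the end stop (x of stub_end in the frame of vblock above -0.0755 m and z of spindle in the frame of vblock between 0.0355 and 0.0385 m and y of spindle in the frame of vblock between -0.0015 and 0.0015 m and angle between the x axis of spindle and the x axis of vblock, either way round below 0.04 rad), for 0.2 s.
2. with the spindle home, the screw is turned in until it bottoms on it (to within 5 degrees) (all of step 1 and z of thumbscrew in the frame of vblock below 0.108731 m), for 0.2 s.
At the end, for the whole second after the job is handed in: The spindle lies in the V with its far end within 1.5 mm of the end stop, and the screw stands a quarter of a turn (within 0.1 turn either way) above the point where it bottoms; both are at rest (all of step 1 and z of thumbscrew in the frame of vblock between 0.109271 and 0.110071 m and angular speed of thumbscrew below 0.1 rad/s and linear speed of spindle below 0.01 m/s); the robot touches nothing.
It fails at once if the screw is over-tightened: it twists the stirrup in the block by more than 0.18 rad (about 0.55 N m) (angle between the x axis of clamp and the x axis of vblock, either way round above 0.18 rad).
It fails at once if a bystander is moved by more than 15 mm (distance of any of bearing, bushing, brush, caliper from where it was at the start of the episode above 0.015 m).
It also fails if it takes over 72 s, if anything falls off the work surface, if the arm or the gripper's body presses on something with over 40 N, if the wrist force passes 120 N, or if a joint passes its speed limit or range.

## Working session

There is one attempt and no reset: what is moved stays moved. The work goes in short steps, Python scripts to look and compute and a tool call to move; the robot and the scene stay as the last step left them, time stands still between calls to the robot, and variables do not carry over. Pictures are saved under pics/ and viewed, at most 10 in all, crops included, and the job is handed in when it is done.

Besides the shell and the picture viewer there is one more tool, called after ">>>" as name(argument=value, ...) on one line, values as JSON. send_rows: Moves the arm, as the interface text tells. Its arguments: {"type":"object","properties":{"commands":{"type":"array","items":{"type":"object","properties":{"jaw":{"type":"number"},"slide":{"type":"array","items":{"type":"number"}},"turn":{"type":"number"}}}}},"required":["commands"]}

```bash
mkdir -p pics; python3 - <<'E'
from cell import ctrl, optics
import cv2
o=ctrl.get_obs(); print(o)
for n in("scene","top"):
    cv2.imwrite(f"pics/{n}0.png",optics.camera(n)[:,:,::-1]); print(optics.camera_model(n))
print(optics.camera_model("wrist"))
E
```

```text
{'time_s': 0.0, 'joints': array([-1.22156492e+00,  3.00546833e-01,  1.52158870e+00,  3.95543154e-06,
        1.32070382e+00, -6.66052719e-02]), 'dq': array([ 0.00037971, -0.00108338,  0.00042703,  0.00184467, -0.00011876,
        0.00134447]), 'joint_efforts': array([ 1.04919338e-03, -5.43499053e+01, -3.61790371e+01, -1.00591262e-05,
        4.02800739e-03, -1.27427148e-05]), 'tool_pos': array([ 0.22208993, -0.50290758,  0.23067655]), 'ee_rot': array([-6.17405774e-04,  9.78462650e-01,  2.06422999e-01, -8.58977665e-05]), 'force': array([-0.66703746, -0.26109931, -0.73480954]), 'ft_torque': array([ 0.01064808,  0.02788891, -0.00581659]), 'grasp_force': 0.0, 'finger_gap': 0.08567473609206627}
{'fx': 425.04407399753944, 'fy': 425.04407399753944, 'cx': 317.04167954820855, 'cy': 200.22007779088685, 'rvec': array([ 1.80499659, -0.93660897,  0.57648091]), 'tvec': array([-0.31042594,  0.24404337,  0.70421325])}
{'fx': 500.53871387891394, 'fy': 500.53871387891394, 'cx': 318.2035233349146, 'cy': 203.7096562502287, 'rvec': array([ 2.09420224, -2.14915941,  0.2072933 ]), 'tvec': array([-0.00295006,  0.55340644,  1.31455813])}
{'fx': 309.70691628693146, 'fy': 309.70691628693146, 'cx': 319.15770119482585, 'cy': 202.9925147475858, 'mount': array([[-6.15177117e-04, -9.49138446e-01, -3.14858430e-01,
         8.15773113e-02],
       [ 9.99999293e-01, -9.04250273e-04,  7.72035919e-04,
        -8.12692030e-04],
       [-1.01747979e-03, -3.14857733e-01,  9.49138332e-01,
        -1.41719551e-01],
       [ 0.00000000e+00,  0.00000000e+00,  0.00000000e+00,
         1.00000000e+00]])}
```

View pics/top0.png

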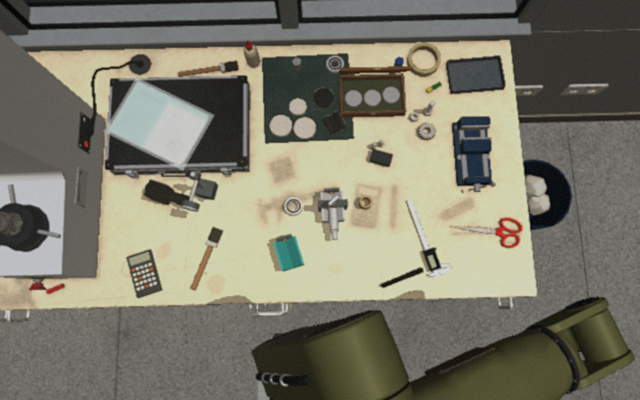

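View pics/scene0.png

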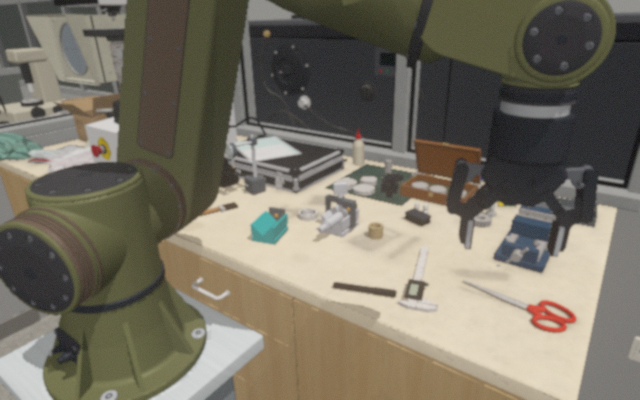

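The top view shows the V-block at about (331,205), with the stub pointing down to (334,238). The bearing is at (291,206), the bushing at (364,202) and the dial stand's foot at (204,188). The turquoise decoy is at (287,252). Next I'll work out coarse positions.

```bash
cat > h.py <<'E'
from cell import ctrl, optics
import cv2, numpy as np
from scipy.spatial.transform import Rotation as R
def tool():
    o=ctrl.get_obs(); q=o['ee_rot']; T=np.eye(4)
    T[:3,:3]=R.from_quat(q,scalar_first=True).as_matrix(); T[:3,3]=o['tool_pos']; return T
def ray(n,u,v,T=None):
    m=optics.camera_model(n); a=np.array([(u-m['cx'])/m['fx'],(v-m['cy'])/m['fy']])
    if n=='wrist':
        r=np.linalg.norm(a); d=np.r_[a/max(r,1e-9)*np.sin(r),np.cos(r)]; C=T@m['mount']
        return C[:3,3],C[:3,:3]@d
    A=R.from_rotvec(m['rvec']).as_matrix(); return -A.T@m['tvec'],A.T@np.r_[a,1]
def at(n,u,v,z,T=None):
    c,d=ray(n,u,v,T); return c+d*(z-c[2])/d[2]
def proj(n,P,T=None):
    m=optics.camera_model(n); P=np.atleast_2d(P)
    if n=='wrist':
        C=np.linalg.inv(T@m['mount']); p=P@C[:3,:3].T+C[:3,3]
        s=np.linalg.norm(p[:,:2],axis=1); th=np.arctan2(s,p[:,2])
        return p[:,:2]/s[:,None]*th[:,None]*m['fx']+[m['cx'],m['cy']]
    A=R.from_rotvec(m['rvec']).as_matrix(); p=P@A.T+m['tvec']
    return p[:,:2]/p[:,2:]*m['fx']+[m['cx'],m['cy']]
E
python3 - <<'E'
from h import *
for u,v,z in[(334,238,.037),(331,205,.1),(328,190,.056),(291,206,.015),(364,202,.03),(204,188,.02),(430,260,.02)]: print(u,v,at('top',u,v,z).round(3))
i=cv2.imread('pics/top0.png')[160:280,250:410]; cv2.imwrite('pics/t1.png',cv2.resize(i,None,fx=5,fy=5,interpolation=cv2.INTER_CUBIC))
T=tool();print(T.round(3))
E
```

```text
334 238 [ 0.46  -0.058  0.037]
331 205 [ 0.54  -0.051  0.1  ]
328 190 [ 0.59  -0.045  0.056]
291 206 [0.556 0.059 0.015]
364 202 [ 0.559 -0.145  0.03 ]
204 188 [0.613 0.303 0.02 ]
430 260 [ 0.395 -0.32   0.02 ]
[[ 0.915  0.404 -0.     0.222]
 [ 0.404 -0.915  0.001 -0.503]
 [ 0.    -0.001 -1.     0.231]
 [ 0.     0.     0.     1.   ]]
```

View pics/t1.png

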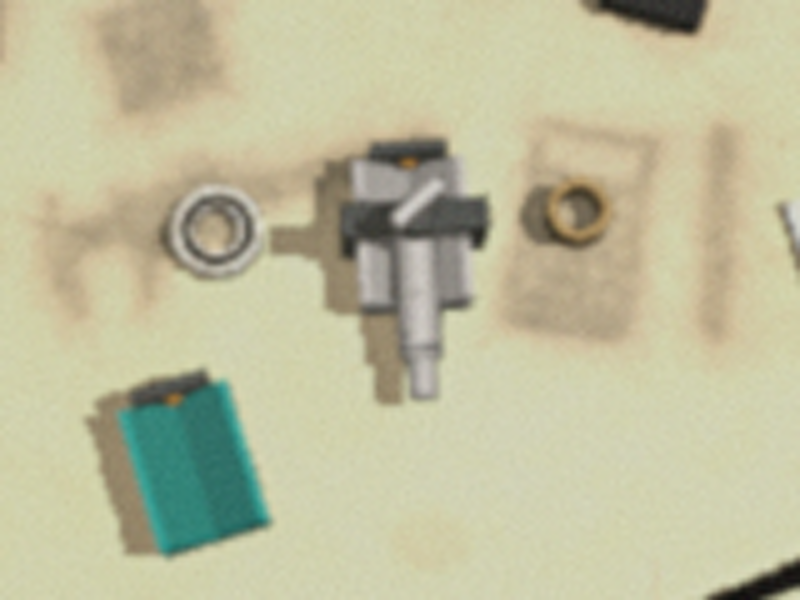

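The V-block is about (0.55,-0.05), roughly aligned with world x, and the wing sits about 40° across. I'll move to a wrist-camera viewpoint at about TCP (0.46,-0.055,0.23) with yaw 0.

>>> send_rows(commands=[{"jaw": 0,"slide": [2,-1.57,0],"turn": 0.75},{"jaw": 0,"slide": [4,-3.14,0],"turn": 1.5},{"jaw": 0,"slide": [6,-4.7,0],"turn": 2.25},{"jaw": 0,"slide": [7.98,-6.28,0],"turn": 2.98},{"jaw": 0,"slide": [7.98,-6.28,0],"turn": 2.98},{"jaw": 0,"slide": [7.98,-6.28,0],"turn": 2.98},{"jaw": 0,"slide": [7.98,-6.28,0],"turn": 2.98},{"jaw": 0,"slide": [7.98,-6.28,0],"turn": 2.98},{"jaw": 0,"slide": [7.98,-6.28,0],"turn": 2.98},{"jaw": 0,"slide": [7.98,-6.28,0],"turn": 2.98},{"jaw": 0,"slide": [7.98,-6.28,0],"turn": 2.98},{"jaw": 0,"slide": [7.98,-6.28,0],"turn": 2.98}])

```text
time_s: 1.3
tool_pos: [0.4605, -0.0536, 0.2309]
ee_rot: [-0.0, 1.0, 0.001, -0.0]
force: [-0.5, -0.2, 0.0]
finger_gap: -0.0002
grasp_force: 0.0
```

```bash
python3 - <<'E'
from h import *
T=tool();np.save('T2.npy',T);print(T.round(4),ctrl.get_obs()['joints'].round(3))
i=optics.camera('wrist')[:,:,::-1];cv2.imwrite('pics/w2.png',i)
E
```

```text
[[ 1.000e+00  2.400e-03 -9.000e-04  4.605e-01]
 [ 2.400e-03 -1.000e+00  1.000e-04 -5.360e-02]
 [-9.000e-04 -1.000e-04 -1.000e+00  2.309e-01]
 [ 0.000e+00  0.000e+00  0.000e+00  1.000e+00]] [-0.195  0.107  1.754 -0.     1.281  1.373]
```

View pics/w2.png

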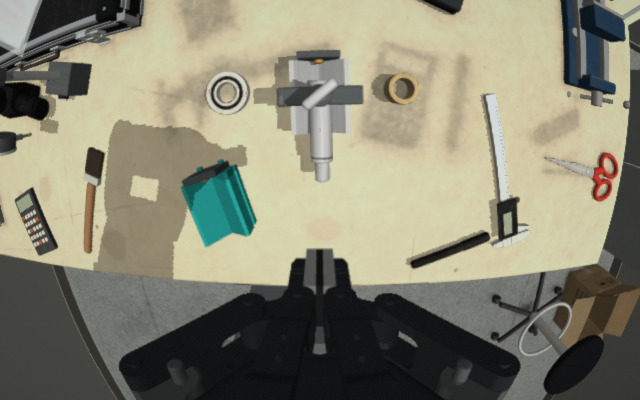

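The wrist view shows the block at u 290–348, v 60–135, the clamp bar at v≈96, the wing from about (308,105) to (338,83) and the stub end at (322,180). Zooming in for accurate positions.

```bash
python3 - <<'E'
import cv2
i=cv2.imread('pics/w2.png')[40:190,255:385]; cv2.imwrite('pics/w3.png',cv2.resize(i,None,fx=4,fy=4,interpolation=cv2.INTER_CUBIC))
E
```

```text
(no output)
```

View pics/w3.png

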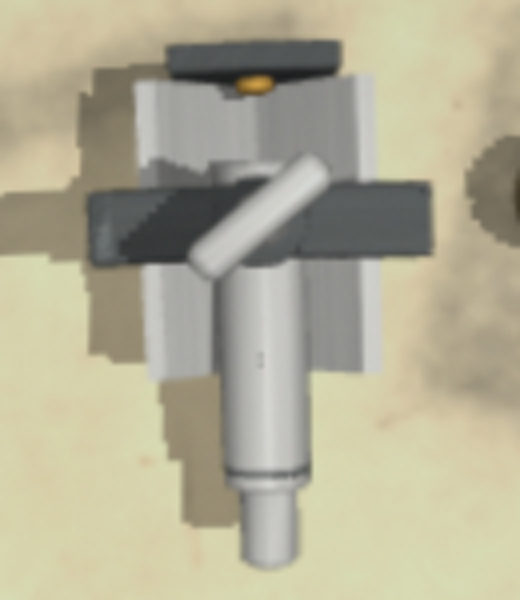

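```bash
python3 - <<'E'
from h import *
T=np.load('T2.npy')
for n,u,v,z in[('nl',152,380,.046),('nr',380,373,.046),('fl',137,82,.046),('fr',372,75,.046),('bar fl',90,192,.084),('bar fr',432,182,.084),('bar nr',432,255,.084),('wing a',205,265,.125),('wing b',315,165,.125),('stub L',241,550,.037),('stub R',299,550,.037),('stub end',270,560,.045),('shoulder',268,487,.037)]:
    print(n,at('wrist',255+(u-1.5)/4,40+(v-1.5)/4,z,T).round(4))
E
```

```text
nl [ 0.5091 -0.0248  0.046 ]
nr [ 0.5112 -0.0849  0.046 ]
fl [ 0.5884 -0.0214  0.046 ]
fr [ 0.5903 -0.082   0.046 ]
bar fl [ 0.5573 -0.0141  0.084 ]
bar fr [ 0.5598 -0.0925  0.084 ]
bar nr [ 0.5427 -0.0927  0.084 ]
wing a [ 0.54   -0.0422  0.125 ]
wing b [ 0.5601 -0.0637  0.125 ]
stub L [ 0.4606 -0.0481  0.037 ]
stub R [ 0.4607 -0.0642  0.037 ]
stub end [ 0.4598 -0.0561  0.045 ]
shoulder [ 0.4785 -0.0555  0.037 ]
```

The sizes check out: block 79 × 60, bar 79, stub 16 mm. The block centre is (0.550,-0.053) with a yaw of about 2.1°. The stub end is 16 mm short of home, and the wing is at -47°. Now to go behind the stub and down.

>>> send_rows(commands=[{"jaw": 0,"slide": [-0.61,0.08,0],"turn": -0.25},{"jaw": 0,"slide": [-0.61,0.08,1],"turn": -0.25},{"jaw": 0,"slide": [-0.61,0.08,2],"turn": -0.25},{"jaw": 0,"slide": [-0.61,0.08,3],"turn": -0.25},{"jaw": 0,"slide": [-0.61,0.08,4.1],"turn": -0.25},{"jaw": 0,"slide": [-0.61,0.08,4.1],"turn": -0.25},{"jaw": 0,"slide": [-0.61,0.08,4.1],"turn": -0.25},{"jaw": 0,"slide": [-0.61,0.08,4.1],"turn": -0.25}])

```text
time_s: 2.15
tool_pos: [0.431, -0.0595, 0.0286]
ee_rot: [0.0, 1.0, 0.017, 0.002]
force: [-0.1, 0.0, 1.1]
finger_gap: 0.0
grasp_force: 0.0
```

```bash
python3 - <<'E'
from h import *
T=tool();np.save('T4.npy',T);o=ctrl.get_obs();print(T.round(4),o['force'],o['joints'].round(3))
i=optics.camera('wrist')[:,:,::-1][100:350,160:480];cv2.imwrite('pics/w4.png',cv2.resize(i,None,fx=2,fy=2))
E
```

```text
[[ 9.994e-01  3.380e-02  3.300e-03  4.310e-01]
 [ 3.380e-02 -9.994e-01 -8.000e-04 -5.950e-02]
 [ 3.200e-03  9.000e-04 -1.000e+00  2.860e-02]
 [ 0.000e+00  0.000e+00  0.000e+00  1.000e+00]] [-0.05887717  0.01476559  1.05456044] [-0.221  0.352  2.007 -0.     0.78   1.316]
```

View pics/w4.png

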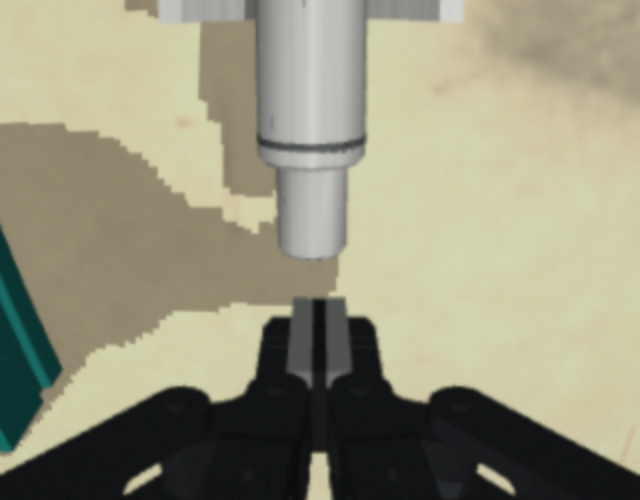

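The fingers are about 2 mm right of the stub's axis, which I'll correct. Then I'll push forward gently.

>>> send_rows(commands=[{"jaw": 0,"slide": [0.1,-0.035,0.05],"turn": 0},{"jaw": 0,"slide": [0.2,-0.035,0.05],"turn": 0},{"jaw": 0,"slide": [0.27,-0.035,0.05],"turn": 0},{"jaw": 0,"slide": [0.33,-0.035,0.05],"turn": 0},{"jaw": 0,"slide": [0.39,-0.035,0.05],"turn": 0},{"jaw": 0,"slide": [0.45,-0.035,0.05],"turn": 0},{"jaw": 0,"slide": [0.51,-0.035,0.05],"turn": 0},{"jaw": 0,"slide": [0.57,-0.035,0.05],"turn": 0}])

```text
time_s: 3.0
tool_pos: [0.4582, -0.0559, 0.0237]
ee_rot: [-0.0, 1.0, 0.017, -0.0]
force: [-5.3, 0.4, 2.0]
finger_gap: -0.0001
grasp_force: 2.8
```

>>> send_rows(commands=[{"jaw": 0,"slide": [0.04,0,0],"turn": 0},{"jaw": 0,"slide": [0.08,0,0],"turn": 0},{"jaw": 0,"slide": [0.1,0,0],"turn": 0},{"jaw": 0,"slide": [0.12,0,0],"turn": 0}])

```text
time_s: 3.4
tool_pos: [0.4641, -0.0557, 0.0237]
ee_rot: [-0.0, 1.0, 0.017, -0.0]
force: [-6.2, -0.2, 3.9]
finger_gap: -0.0002
grasp_force: 3.4
```

>>> send_rows(commands=[{"jaw": 0,"slide": [0.02,0,0],"turn": 0},{"jaw": 0,"slide": [0.04,0,0],"turn": 0}])

```text
time_s: 3.6
tool_pos: [0.4648, -0.0556, 0.0235]
ee_rot: [-0.0, 1.0, 0.017, -0.002]
force: [-21.0, -2.2, 12.7]
finger_gap: 0.0
grasp_force: 10.6
```

>>> send_rows(commands=[{"jaw": 0,"slide": [0.02,0,0],"turn": 0},{"jaw": 0,"slide": [0.04,0,0],"turn": 0}])

```text
time_s: 3.8
tool_pos: [0.4649, -0.0555, 0.0231]
ee_rot: [-0.0, 1.0, 0.017, -0.005]
force: [-35.7, -3.5, 21.8]
finger_gap: 0.0003
grasp_force: 17.7
```

The force climbs with the tool stuck at x=0.4649, where home was predicted at 0.465, so the spindle is home. Backing off, lifting and checking.

>>> send_rows(commands=[{"jaw": 0,"slide": [-0.15,0,0],"turn": 0},{"jaw": 0,"slide": [-0.6,0,0],"turn": 0},{"jaw": 0,"slide": [-0.6,0,-1],"turn": 0},{"jaw": 0,"slide": [-0.6,0,-2],"turn": 0},{"jaw": 0,"slide": [-0.6,0,-3],"turn": 0},{"jaw": 0,"slide": [0.2,0,-4],"turn": 0},{"jaw": 0,"slide": [0.2,0,-4],"turn": 0},{"jaw": 0,"slide": [0.2,0,-4],"turn": 0},{"jaw": 0,"slide": [0.2,0,-4],"turn": 0}])

```text
time_s: 4.7
tool_pos: [0.4778, -0.0552, 0.2228]
ee_rot: [-0.0, 1.0, 0.017, -0.0]
force: [-0.0, -0.8, -0.7]
finger_gap: -0.0002
grasp_force: 0.0
```

```bash
python3 - <<'E'
from h import *
T=tool();np.save('T5.npy',T);print(T.round(4))
i=optics.camera('wrist')[:,:,::-1];cv2.imwrite('pics/w5f.png',i)
cv2.imwrite('pics/w5.png',cv2.resize(i[40:190,255:385],None,fx=4,fy=4,interpolation=cv2.INTER_CUBIC))
E
```

```text
[[ 9.994e-01  3.470e-02 -9.000e-04  4.778e-01]
 [ 3.470e-02 -9.994e-01  2.000e-04 -5.520e-02]
 [-9.000e-04 -3.000e-04 -1.000e+00  2.228e-01]
 [ 0.000e+00  0.000e+00  0.000e+00  1.000e+00]]
```

View pics/w5.png

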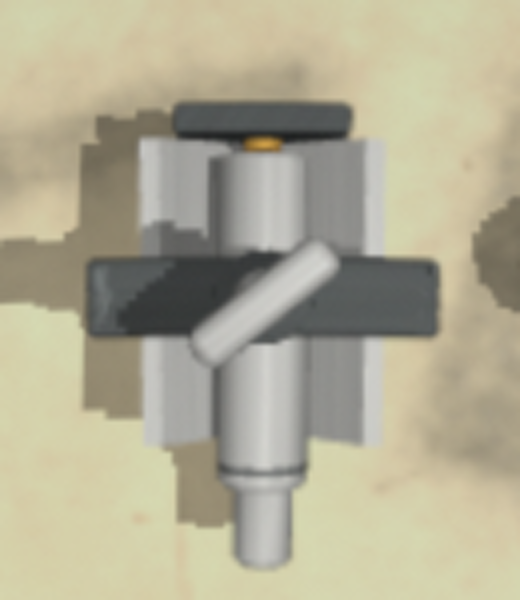

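The spindle's far end meets the brass button at (263,150) and it lies straight along the V. The wing runs from (207,350) to (322,255). I'll refine the wing's centre and angle.

```bash
python3 - <<'E'
from h import *
T=np.load('T5.npy')
P={}
for n,u,v,z in[('nl',146,445,.046),('nr',381,443,.046),('fl',140,140,.046),('fr',382,141,.046),('bar fl',92,259,.084),('bar fr',437,259,.084),('bar nr',437,335,.084),('bar nl',92,336,.084),('wa1',193,338,.125),('wa2',214,364,.125),('wb1',317,240,.125),('wb2',338,266,.125),('stub end',262,563,.042)]:
    P[n]=at('wrist',255+(u-1.5)/4,40+(v-1.5)/4,z,T);print(n,P[n].round(4))
a=(P['wa1']+P['wa2'])/2;b=(P['wb1']+P['wb2'])/2;print('wing',(a+b)/2,np.linalg.norm(b-a),np.degrees(np.arctan2(*(b-a)[1::-1])))
for k in(('nl','nr','fl','fr'),('bar fl','bar fr','bar nl','bar nr')):print(sum(P[i] for i in k)/4)
d=P['fl']-P['nr']
E
```

```text
nl [ 0.5093 -0.0242  0.046 ]
nr [ 0.5119 -0.0852  0.046 ]
fl [ 0.5883 -0.0209  0.046 ]
fr [ 0.5902 -0.0818  0.046 ]
bar fl [ 0.5576 -0.0145  0.084 ]
bar fr [ 0.5604 -0.0917  0.084 ]
bar nr [ 0.543  -0.0926  0.084 ]
bar nl [ 0.5401 -0.0148  0.084 ]
wa1 [ 0.5428 -0.0396  0.125 ]
wa2 [ 0.5379 -0.0438  0.125 ]
wb1 [ 0.5626 -0.0626  0.125 ]
wb2 [ 0.5577 -0.0668  0.125 ]
stub end [ 0.4776 -0.0555  0.042 ]
wing [ 0.55025506 -0.05323265  0.125     ] 0.03037163821620144 -49.27511391987931
[ 0.54992425 -0.05300983  0.046     ]
[ 0.55027732 -0.05336056  0.084     ]
```

>>> send_rows(commands=[{"jaw": 40,"slide": [1.45,0.01,0],"turn": -1.05},{"jaw": 40,"slide": [1.45,0.01,0],"turn": -2.1},{"jaw": 40,"slide": [1.45,0.01,0],"turn": -3.15},{"jaw": 40,"slide": [1.45,0.01,0],"turn": -4.2},{"jaw": 40,"slide": [1.45,0.01,0],"turn": -5.25},{"jaw": 40,"slide": [1.45,0.01,0],"turn": -6.3},{"jaw": 40,"slide": [1.45,0.01,0],"turn": -7.35},{"jaw": 40,"slide": [1.45,0.01,0],"turn": -8.4},{"jaw": 40,"slide": [1.45,0.01,0],"turn": -9.45},{"jaw": 40,"slide": [1.45,0.01,0],"turn": -10.5},{"jaw": 40,"slide": [1.45,0.01,0],"turn": -11.2},{"jaw": 40,"slide": [1.45,0.01,0],"turn": -11.2}])

```text
time_s: 5.95
tool_pos: [0.55, -0.0533, 0.2225]
ee_rot: [-0.001, 0.697, 0.717, -0.001]
force: [0.1, 0.1, -0.1]
finger_gap: 0.0401
grasp_force: 0.0
```

>>> send_rows(commands=[{"jaw": 40,"slide": [0,0,0],"turn": -1},{"jaw": 40,"slide": [0,0,0],"turn": -2},{"jaw": 40,"slide": [0,0,0],"turn": -3},{"jaw": 40,"slide": [0,0,0],"turn": -4},{"jaw": 40,"slide": [0,0,0],"turn": -5},{"jaw": 40,"slide": [0,0,0],"turn": -5},{"jaw": 40,"slide": [0,0,0],"turn": -5}])

```text
time_s: 6.65
tool_pos: [0.5504, -0.0533, 0.2233]
ee_rot: [-0.0, 0.413, 0.911, -0.0]
force: [-0.3, 0.2, -0.1]
finger_gap: 0.0401
grasp_force: 0.0
```

```bash
python3 - <<'E'
from h import *
T=tool();o=ctrl.get_obs();print(T.round(4),o['joints'].round(3),o['ft_torque'],o['finger_gap'],np.degrees(np.arctan2(T[1,0],T[0,0])))
print((T[:3,:3].T@(np.array([.5502,-.0533,.1])-T[:3,3])/.05).round(3))
E
```

```text
[[-6.592e-01  7.520e-01 -8.000e-04  5.504e-01]
 [ 7.520e-01  6.592e-01  1.000e-04 -5.330e-02]
 [ 6.000e-04 -5.000e-04 -1.000e+00  2.233e-01]
 [ 0.000e+00  0.000e+00  0.000e+00  1.000e+00]] [-0.163  0.313  1.522 -0.     1.307 -0.882] [ 0.00169629  0.0016255  -0.03145056] 0.040076837298951444 131.2375816249364
[ 1.000e-03 -2.000e-03  2.466e+00]
```

>>> send_rows(commands=[{"jaw": 40,"slide": [0,0,0.8],"turn": 0},{"jaw": 40,"slide": [0,0,1.6],"turn": 0},{"jaw": 40,"slide": [0,0,2.2],"turn": 0},{"jaw": 40,"slide": [0,0,2.5],"turn": 0},{"jaw": 40,"slide": [0,0,2.5],"turn": 0},{"jaw": 40,"slide": [0,0,2.5],"turn": 0}])

```text
time_s: 7.25
tool_pos: [0.5509, -0.0533, 0.0993]
ee_rot: [0.0, 0.411, 0.912, 0.0]
force: [0.2, 0.4, 0.2]
finger_gap: 0.0402
grasp_force: 0.0
```

>>> send_rows(commands=[{"jaw": 20,"slide": [0,0,0],"turn": 0},{"jaw": 12,"slide": [0,0,0],"turn": 0},{"jaw": 5,"slide": [0,0,0],"turn": 0},{"jaw": 5,"slide": [0,0,0],"turn": 0},{"jaw": 5,"slide": [0,0,0],"turn": 0},{"jaw": 5,"slide": [0,0,0],"turn": 0}])

```text
time_s: 7.85
tool_pos: [0.5505, -0.0541, 0.1]
ee_rot: [0.0, 0.41, 0.912, -0.001]
force: [-8.3, -5.7, 9.3]
finger_gap: 0.0078
grasp_force: 58.7
```

```bash
cat > s.py <<'E'
from h import *
T=tool();o=ctrl.get_obs();print(o['time_s'],T[:3,3].round(4),'yaw',np.degrees(np.arctan2(T[1,0],T[0,0])).round(2),'F',o['force'].round(2),'M',o['ft_torque'].round(3),o['finger_gap'].round(4),o['grasp_force'].round(1),'j6',o['joints'][5].round(3))
E
python3 s.py
```

```text
Traceback (most recent call last):
  File "s.py", line 2, in <module>
    T=tool();o=ctrl.get_obs();print(o['time_s'],T[:3,3].round(4),'yaw',np.degrees(np.arctan2(T[1,0],T[0,0])).round(2),'F',o['force'].round(2),'M',o['ft_torque'].round(3),o['finger_gap'].round(4),o['grasp_force'].round(1),'j6',o['joints'][5].round(3))
                                                                                                                                                                          ^^^^^^^^^^^^^^^^^^^^^
AttributeError: 'float' object has no attribute 'round'
```

>>> send_rows(commands=[{"jaw": 5,"slide": [0,-0.015,-0.01],"turn": 0},{"jaw": 5,"slide": [0,-0.015,-0.01],"turn": 0}])

```text
time_s: 8.05
tool_pos: [0.5503, -0.0542, 0.1]
ee_rot: [0.001, 0.41, 0.912, -0.0]
force: [-3.4, -3.4, 5.6]
finger_gap: 0.0078
grasp_force: 59.5
```

```bash
sed -i "s/o\['finger_gap'\].round(4),o\['grasp_force'\].round(1)/round(o['finger_gap'],4),round(o['grasp_force'],1)/" s.py; python3 s.py
```

```text
8.05 [ 0.5503 -0.0542  0.1   ] yaw 131.55 F [-3.45 -3.37  5.61] M [-0.621  0.536 -0.044] 0.0078 59.5 j6 -0.889
```

>>> send_rows(commands=[{"jaw": 5,"slide": [0,0,0.0007],"turn": 0.5},{"jaw": 5,"slide": [0,0,0.0018],"turn": 1},{"jaw": 5,"slide": [0,0,0.0025],"turn": 1.5},{"jaw": 5,"slide": [0,0,0.0036],"turn": 2}])

```text
time_s: 8.45
tool_pos: [0.5502, -0.0543, 0.0998]
ee_rot: [0.0, 0.534, 0.845, -0.0]
force: [-5.6, -5.2, 6.6]
finger_gap: 0.0075
grasp_force: 59.7
```

```bash
python3 s.py
```

```text
8.45 [ 0.5502 -0.0543  0.0998] yaw 115.4 F [-5.6  -5.24  6.59] M [-0.854  0.916  0.089] 0.0075 59.7 j6 -0.607
```

>>> send_rows(commands=[{"jaw": 5,"slide": [-0.004,-0.013,0],"turn": 0.5},{"jaw": 5,"slide": [-0.004,-0.013,0],"turn": 1},{"jaw": 5,"slide": [-0.004,-0.013,0],"turn": 1.5},{"jaw": 5,"slide": [-0.004,-0.013,0],"turn": 2},{"jaw": 5,"slide": [-0.004,-0.013,0],"turn": 2.5},{"jaw": 5,"slide": [-0.004,-0.013,0],"turn": 3}])

```text
time_s: 9.05
tool_pos: [0.5497, -0.0545, 0.0996]
ee_rot: [0.0, 0.698, 0.716, -0.0]
force: [-3.4, -2.7, 2.9]
finger_gap: 0.0077
grasp_force: 59.3
```

```bash
python3 s.py
```

```text
9.05 [ 0.5497 -0.0545  0.0996] yaw 91.41 F [-3.4  -2.73  2.94] M [-0.516  0.44   0.07 ] 0.0077 59.3 j6 -0.189
```

>>> send_rows(commands=[{"jaw": 5,"slide": [0,0,0],"turn": 0.25},{"jaw": 5,"slide": [0,0,0],"turn": 0.5}])

```text
time_s: 9.25
tool_pos: [0.5497, -0.0545, 0.0996]
ee_rot: [0.0, 0.722, 0.691, -0.0]
force: [-3.9, -3.4, 4.3]
finger_gap: 0.0077
grasp_force: 59.3
```

```bash
python3 s.py
```

```text
9.25 [ 0.5497 -0.0545  0.0996] yaw 87.49 F [-3.86 -3.39  4.28] M [-0.544  0.45   0.095] 0.0077 59.3 j6 -0.121
```

>>> send_rows(commands=[{"jaw": 5,"slide": [0,0,0],"turn": 0.4},{"jaw": 5,"slide": [0,0,0.002],"turn": 0.75}])

```text
time_s: 9.45
tool_pos: [0.5496, -0.0544, 0.0995]
ee_rot: [0.0, 0.758, 0.652, -0.0]
force: [-4.7, -2.6, 6.0]
finger_gap: 0.0077
grasp_force: 59.4
```

```bash
python3 s.py
```

```text
9.45 [ 0.5496 -0.0544  0.0995] yaw 81.45 F [-4.74 -2.62  5.99] M [-0.523  0.666  0.07 ] 0.0077 59.4 j6 -0.015
```

>>> send_rows(commands=[{"jaw": 5,"slide": [0,0,0],"turn": 0.4},{"jaw": 5,"slide": [0,0,-0.005],"turn": 0.75}])

```text
time_s: 9.65
tool_pos: [0.5495, -0.0544, 0.0995]
ee_rot: [0.0, 0.791, 0.612, -0.0]
force: [-3.0, -3.5, 0.0]
finger_gap: 0.0077
grasp_force: 58.7
```

```bash
python3 s.py
```

```text
9.65 [ 0.5495 -0.0544  0.0995] yaw 75.45 F [-3.05 -3.46  0.05] M [-0.592  0.406  0.071] 0.0077 58.7 j6 0.089
```

>>> send_rows(commands=[{"jaw": 5,"slide": [0,0,0],"turn": 0.4},{"jaw": 5,"slide": [0,0,0.001],"turn": 0.75}])

```text
time_s: 9.85
tool_pos: [0.5494, -0.0544, 0.0994]
ee_rot: [0.0, 0.822, 0.57, -0.0]
force: [-3.5, -2.2, 2.2]
finger_gap: 0.0078
grasp_force: 59.1
```

```bash
python3 s.py
```

```text
9.85 [ 0.5494 -0.0544  0.0994] yaw 69.45 F [-3.53 -2.18  2.25] M [-0.581  0.665  0.014] 0.0078 59.1 j6 0.194
```

>>> send_rows(commands=[{"jaw": 5,"slide": [0,0,0],"turn": 0.4},{"jaw": 5,"slide": [0,0,0.001],"turn": 0.75}])

```text
time_s: 10.05
tool_pos: [0.5494, -0.0544, 0.0993]
ee_rot: [-0.0, 0.851, 0.526, -0.0]
force: [-4.9, -2.8, 2.7]
finger_gap: 0.008
grasp_force: 59.1
```

```bash
python3 s.py
```

```text
10.05 [ 0.5494 -0.0544  0.0993] yaw 63.44 F [-4.89 -2.81  2.71] M [-0.504  0.664  0.064] 0.008 59.1 j6 0.299
```

>>> send_rows(commands=[{"jaw": 5,"slide": [0,0,0],"turn": 0.4},{"jaw": 5,"slide": [0,0,0.001],"turn": 0.75}])

```text
time_s: 10.25
tool_pos: [0.5493, -0.0544, 0.0993]
ee_rot: [-0.0, 0.877, 0.481, -0.0]
force: [-5.2, -1.6, 3.2]
finger_gap: 0.008
grasp_force: 59.3
```

```bash
python3 s.py
```

```text
10.25 [ 0.5493 -0.0544  0.0993] yaw 57.46 F [-5.2  -1.6   3.25] M [-0.455  0.879  0.306] 0.008 59.3 j6 0.403
```

>>> send_rows(commands=[{"jaw": 5,"slide": [0,0,0],"turn": 0},{"jaw": 5,"slide": [0,0,0],"turn": 0}])

```text
time_s: 10.45
tool_pos: [0.5493, -0.0544, 0.0993]
ee_rot: [-0.0, 0.876, 0.482, -0.0]
force: [-4.9, -1.9, 2.5]
finger_gap: 0.0079
grasp_force: 59.3
```

```bash
python3 s.py
```

```text
10.45 [ 0.5493 -0.0544  0.0993] yaw 57.59 F [-4.87 -1.9   2.52] M [-0.564  0.813  0.224] 0.0079 59.3 j6 0.401
```

>>> send_rows(commands=[{"jaw": 5,"slide": [0,0,0],"turn": 0.2},{"jaw": 5,"slide": [0,0,0],"turn": 0.2},{"jaw": 5,"slide": [0,0,0],"turn": 0.2}])

```text
time_s: 10.75
tool_pos: [0.5493, -0.0544, 0.0993]
ee_rot: [-0.0, 0.883, 0.469, -0.0]
force: [-5.4, -2.2, 2.9]
finger_gap: 0.0076
grasp_force: 59.3
```

```bash
python3 s.py; python3 s.py|cut -c60-
```

```text
10.75 [ 0.5493 -0.0544  0.0993] yaw 55.99 F [-5.41 -2.16  2.93] M [-0.503  0.79   0.312] 0.0076 59.3 j6 0.429
.93] M [-0.503  0.79   0.312] 0.0076 59.3 j6 0.429
```

The torque rises 0.08 N m per 1.6°, which matches the stirrup's spring, so the screw has bottomed at a yaw of about 61.5°. Backing off to about 151.5°.

>>> send_rows(commands=[{"jaw": 5,"slide": [0,0,0],"turn": -1},{"jaw": 5,"slide": [0,0,-0.003],"turn": -2},{"jaw": 5,"slide": [0,0,-0.005],"turn": -3},{"jaw": 5,"slide": [0,0,-0.007],"turn": -4},{"jaw": 5,"slide": [0,0,-0.009],"turn": -5},{"jaw": 5,"slide": [0,0,-0.011],"turn": -6},{"jaw": 5,"slide": [0,0,-0.013],"turn": -7},{"jaw": 5,"slide": [0,0,-0.015],"turn": -8},{"jaw": 5,"slide": [0,0,-0.017],"turn": -9},{"jaw": 5,"slide": [0,0,-0.019],"turn": -10},{"jaw": 5,"slide": [0,0,-0.02],"turn": -11},{"jaw": 5,"slide": [0,0,-0.02],"turn": -12}])

```text
time_s: 11.95
tool_pos: [0.5502, -0.0541, 0.1003]
ee_rot: [0.001, 0.239, 0.971, 0.0]
force: [3.1, 1.1, -1.9]
finger_gap: 0.0077
grasp_force: 58.5
```

>>> send_rows(commands=[{"jaw": 5,"slide": [0,0,0],"turn": 0},{"jaw": 5,"slide": [0,0,0],"turn": 0}])

```text
time_s: 12.15
tool_pos: [0.5501, -0.0541, 0.1003]
ee_rot: [0.001, 0.244, 0.97, 0.0]
force: [5.0, 0.9, -1.3]
finger_gap: 0.008
grasp_force: 58.5
```

```bash
python3 s.py
```

```text
12.15 [ 0.5501 -0.0541  0.1003] yaw 151.74 F [ 5.01  0.95 -1.26] M [ 0.198 -0.947 -0.003] 0.008 58.5 j6 -1.242
```

Yaw is 151.7°, as intended. Opening the jaw, lifting clear, and turning back partway for a look.

>>> send_rows(commands=[{"jaw": 25,"slide": [0,0,0],"turn": 0},{"jaw": 45,"slide": [0,0,0],"turn": 0},{"jaw": 45,"slide": [0,0,0],"turn": 0},{"jaw": 45,"slide": [0,0,0],"turn": 0},{"jaw": 45,"slide": [0,0,-1],"turn": 0},{"jaw": 45,"slide": [0,0,-2],"turn": 0},{"jaw": 45,"slide": [0,0,-2.6],"turn": 0},{"jaw": 45,"slide": [0,0,-2.6],"turn": 0}])

```text
time_s: 12.95
tool_pos: [0.5509, -0.0544, 0.2348]
ee_rot: [0.004, 0.242, 0.97, 0.0]
force: [0.7, 0.6, 0.2]
finger_gap: 0.0445
grasp_force: 0.0
```

>>> send_rows(commands=[{"jaw": 45,"slide": [1.0,0,0],"turn": 0},{"jaw": 45,"slide": [1.7,0,0],"turn": 0},{"jaw": 45,"slide": [1.7,0,0],"turn": 0},{"jaw": 45,"slide": [1.7,0,0],"turn": 0}])

```text
time_s: 13.35
tool_pos: [0.4745, -0.0142, 0.23]
ee_rot: [0.0, 0.242, 0.97, -0.0]
force: [0.4, 0.8, -0.1]
finger_gap: 0.0449
grasp_force: 0.0
```

```bash
python3 s.py; python3 - <<'E'
from h import *
T=tool();np.save('T6.npy',T)
i=optics.camera('wrist')[:,:,::-1];cv2.imwrite('pics/w6.png',i)
u,v=proj('wrist',[.55,-.053,.06],T)[0];print(u,v)
u=int(np.clip(u,75,565));v=int(np.clip(v,75,325));print(u-75,v-75)
cv2.imwrite('pics/w6c.png',cv2.resize(i[v-75:v+75,u-75:u+75],None,fx=4,fy=4,interpolation=cv2.INTER_CUBIC))
E
```

```text
13.35 [ 0.4745 -0.0142  0.23  ] yaw 152.0 F [ 0.38  0.84 -0.07] M [ 0.02  -0.042 -0.006] 0.0449 0.0 j6 -1.189
319.52971614531555 255.02692318670523
244 180
```

View pics/w6c.png

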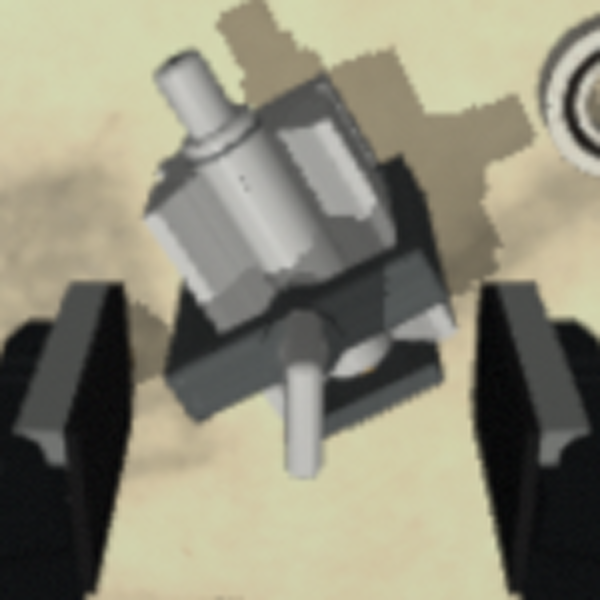

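The wing at (302,400) lies along the tool's x, so it stayed where I left it at about 152°. The stub's end is at about (178,65). A quick numeric check of the stub, then hand in.

```bash
python3 - <<'E'
from h import *
T=np.load('T6.npy');c,s=np.cos(.037),np.sin(.037)
P=[[.55+c*x,-.0532+s*x,z] for x,z in[(-.074,.045),(-.074,.037),(-.052,.045),(-.04,.046)]]
print((proj('wrist',P,T)-[244,180])*4+1.5)
E
```

```text
[[169.03180844  70.75323704]
 [171.92600998  62.33106152]
 [210.32009016 135.16560973]
 [232.19084746 170.7012351 ]]
```

```bash
python3 -c "
from cell import ctrl; print(ctrl.hand_in())"
```

```text
the job is handed in; nothing more can be done
None
```

The job is handed in, with no verdict shown: the spindle was pushed home on the stop, the screw bottomed at about 0.3 N m, then backed off about 90°, and the gripper left clear of everything.

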